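# Lock the fly-tying vise head onto its pedestal

### The job

Take the fly-tying vise head (the dark grey one with the slanted grey jaw barrel) and set it down into the bayonet turret of the steel pedestal with its two brass lugs in the open gaps, then twist it clockwise (seen from above) until the lugs are fully home under the red claws against their stops, and let go. Leave the magnifier head and the spool head standing where they are.

Things in the scene. Friction and masses are not known exactly. Their poses are not given: they have to be found in the camera images.
- vise_head: Part to mount, 105 mm tall, 0.4 kg, stands upright. Origin: underside centre, z up. Spigot 40 mm dia, tapered to 28 at the bottom; brass lug bar 72 mm along x, 14 wide, heights 16-23; dark grey grip block, heights 50-105, 24 mm thick in y (grip these faces), 36 in x. Grey slanted jaw barrel reaches 107 mm to +x at heights 65-105, crank 48 mm to -x. Lugs alike: fits either way round.
- pedestal: Fixed plate 150x130x12 mm; origin: underside centre, on turret axis. Head's underside rests 12 mm up, in a ring of 48 mm inner dia, rim 26 up. Claws at +x and -x: red lips 27 mm from axis, 32 wide, heights 40-48; 5 mm play over lugs. Enter with head x (either way) on the white dashes, 70 deg (+-25) counterclockwise of pedestal x, then turn 70 deg clockwise: head x along pedestal x = locked, at stops.
- magnifier_head: Bystander, leave standing: same brass-lugged foot and grip block size, but the block is white and carries a black-rimmed round lens, 60 mm diameter, reaching 92 mm to its +x at heights 85-91 mm. Origin: centre of its underside, z up.
- spool_head: Bystander, leave standing: same brass-lugged foot and grip block size, but the block is pale wood and carries a level pin with a pink thread spool (34 mm diameter, centre at 80 mm height) reaching 81 mm to its +x. Origin: centre of its underside, z up.

How it is judged:
By the outcome, as a careful person would: the job done as asked, in the order asked, and still so for the second after the job is handed in, with the robot touching nothing.
It also fails if it takes over 48 s, if anything falls off the work surface, if the arm or the gripper's body presses on something with over 40 N, if the wrist force passes 120 N, or if a joint passes its speed limit or range.

### The arm

A 6-joint arm with a two-finger parallel gripper is mounted at the origin on the work surface. World frame = base frame: x ahead of the robot, y to its left, z up, the work surface at z = 0. Lengths are in mm, angles in rad, forces in N, time in s.
With the tool pointing down it reaches from about 400 to 925 mm from the base axis. Payload 12.5 kg.
Tool frame: the origin (TCP) lies on the centre line of the jaws, within the pads' length; the fingertips stand 14 mm ahead of it and the grasp point (between the pads) lies 5 mm behind it; z points along the fingers, x is the direction in which the jaws open and shut, and the axes are right-handed (so a half turn about z gives the same grasp; the last joint's range is limited). The gripper opens to 95 mm and grips with 3 to 60 N. Pads are 20 mm wide; open, the fingers measure 119 mm over their backs; the gripper's body (75 mm by 180 mm) begins 59 mm behind the grasp point.
Start: joints at [-1.291, 0.491, 1.559, -0, 1.092, -0.106], TCP at [235.211, -579.069, 228.661] pointing down, gripper open.
Joint ranges: [-3.1, 3.1], [-0.84, 2.19], [0.05, 2.79], [-1.13, 4.28], [0.06, 2.93], [-2.69, 2.69]. Speed limits (rad/s): [2.22, 2.22, 2.79, 3.14, 3.14, 3.14].

### API

Orientations are given as [roll, pitch, yaw] about the fixed x, y, z axes, in that order (R = Rz(yaw) Ry(pitch) Rx(roll)).
In Python, from cell import state, read_camera, job_done gives the robot as it stands.
- The arm moves only by the shell command python3 -m handwheel 'ROWS'. ROWS is JSON, a list of rows, each an object of numbers: "hand": the finger opening in m, from 0 to 0.0951; "x", "y", "z": the shift along the world's x, y, z in m; "spin": the turn about the world's z in units of 5 degrees (1.0 is 5 degrees). In form: [{"hand": .., "x": .., "y": .., "z": .., "spin": ..}, ...]. A call has 1 to 20 rows; each row is the pose to reach, as a shift and turn from the pose commanded when the call began; what a row does not reach only later rows make up. A row lasts 1/12 s, in which the tool goes at most 41.7 mm and 7.16 degrees, less where a joint would pass 70% of its speed; a pose out of reach is approached as far as the arm can. A call with a gripper value outside its range is refused whole. The fingers move at their own pace and stop on an object; the grip force is fixed at half the most. Time passes only in rows, so rows that repeat a pose let the fingers close. It gives the time, the measured TCP pose, the force and the opening at its end, in the units of the state.
- state(): the state, without advancing time (a new reading comes with each control period).
- read_camera(name): name is "side" or "top" or "wrist"; returns a dict with "img" (400x640x3 uint8, red, green, blue), "fx", "fy", "cx", "cy" (pixels), "T" (4x4, takes a point from camera to world coordinates). Camera axes: x right, y down, z forward; pixel columns grow to the right and rows downward; lengths in mm; the calibration is good to about 2 mm. The wrist camera is an equidistant fisheye: a pixel r from the principal point sees the ray r / f radians off the axis. A picture is of the moment at which its call begins. There is no depth.
- job_done(): hands the job in, once; it reports no verdict.
The state is a dict: "t": time; "joints": joint angles; "qvel": joint speeds; "tau": joint torques, N m; "eef_pos": TCP position; "tcp_rot": TCP orientation; "ft_force": force on the tool from outside, world axes, zero at the start; "moment": the same for the moment, N m; "opening": opening from 0.0 (shut) to 1.0 (fully open).
Only numpy, scipy, OpenCV 4.12 (cv2) and the standard library are available. Lean on these libraries where they do the work, as an engineer would, in place of code of your own. Each camera call takes 0.05 s, during which the arm holds its last target. There are 200 camera calls.

## Working session

There is one attempt and no reset: what is moved stays moved. The work goes in short steps, Python scripts to look and compute and a shell command to move; the robot and the scene stay as the last step left them, time stands still between calls to the robot, and variables do not carry over. Pictures are saved under pics/ and viewed, about 8 in all and at most 12, crops included, and the job is handed in when it is done.

```bash
mkdir -p pics; ls
python3 - <<'E'
from cell import *
import cv2,numpy as np
for n in ("top","side"):
    c=read_camera(n); cv2.imwrite(f"pics/{n}0.png",c["img"][:,:,::-1]); print(n,c["fx"],c["fy"],c["cx"],c["cy"],np.round(c["T"],3).tolist())
print(state())
E
```

```text
pics
top 477.40190671096826 477.40190671096826 317.5558828819135 191.93835720708853 [[-0.028, -0.994, 0.102, 408.658], [-1.0, 0.027, -0.008, -28.031], [0.005, -0.102, -0.995, 1095.72], [0.0, 0.0, 0.0, 1.0]]
side 500.5180589483897 500.5180589483897 317.989011767268 199.85194836112973 [[-0.861, -0.332, 0.385, 72.26], [-0.508, 0.561, -0.653, 771.207], [0.001, -0.758, -0.652, 808.432], [0.0, 0.0, 0.0, 1.0]]
{'t': 0.1, 'joints': array([-1.29062487e+00,  4.91506890e-01,  1.55938788e+00, -1.28257045e-05,
        1.09169724e+00, -1.05593255e-01]), 'qvel': array([ 0.00039224, -0.00128175, -0.00203645, -0.00115474,  0.00062681,
       -0.00016088]), 'tau': array([ 4.74479413e-03, -6.13619256e+01, -2.58605450e+01,  6.94857887e-02,
        4.70364711e-02, -2.28638476e-05]), 'eef_pos': array([ 235.13396395, -578.86705296,  228.11566552]), 'tcp_rot': array([-3.14149864e+00,  9.94990494e-04, -1.18502565e+00]), 'ft_force': array([-0.02532661, -0.31453532, -0.15910927]), 'moment': array([-0.04472223, -0.0019666 ,  0.05105715]), 'opening': 1.0042927801145887}
```

View pics/top0.png

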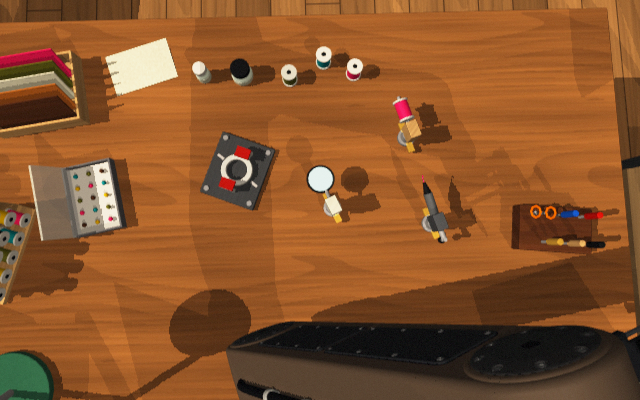

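View pics/side0.png

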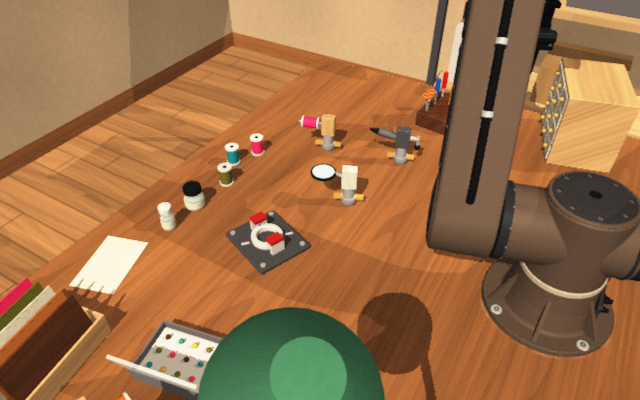

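The top view shows the vise head near (433,222), the pedestal near (238,170), the magnifier at (333,207) and the spool at (408,130). In the side view, vise and pedestal are at (402,145) and (268,238). I'll enlarge these for exact pixels.

```bash
cat > h.py <<'E'
import cv2,numpy as np
from cell import *
def ray(c,u,v):
    T=np.array(c["T"]); d=T[:3,:3]@[(u-c["cx"])/c["fx"],(v-c["cy"])/c["fy"],1]
    return T[:3,3],d
def atz(c,u,v,z):
    o,d=ray(c,u,v); return o+d*(z-o[2])/d[2]
def tri(c1,p1,c2,p2):
    o1,d1=ray(c1,*p1);o2,d2=ray(c2,*p2)
    s=np.linalg.lstsq(np.c_[d1,-d2],o2-o1,rcond=None)[0]
    a,b=o1+d1*s[0],o2+d2*s[1]; return (a+b)/2,np.linalg.norm(a-b)
def crop(img,u,v,w,h,k):
    return cv2.resize(img[v:v+h,u:u+w],None,fx=k,fy=k,interpolation=cv2.INTER_CUBIC)
E
python3 - <<'E'
from h import *
t=cv2.imread("pics/top0.png");s=cv2.imread("pics/side0.png")
o=np.vstack([np.hstack([crop(t,400,170,80,80,5),0*crop(t,195,125,80,80,5)+crop(t,198,128,80,80,5)]),
 np.hstack([crop(s,360,115,80,40,5),crop(s,225,205,80,40,5)])])
o=np.vstack([np.hstack([crop(t,400,175,90,72,4),crop(t,195,130,90,72,4)]),np.hstack([crop(s,355,110,90,72,4),crop(s,223,205,90,72,4)])])
cv2.imwrite("pics/crop1.png",o)
E
```

```text
(no output)
```

View pics/crop1.png

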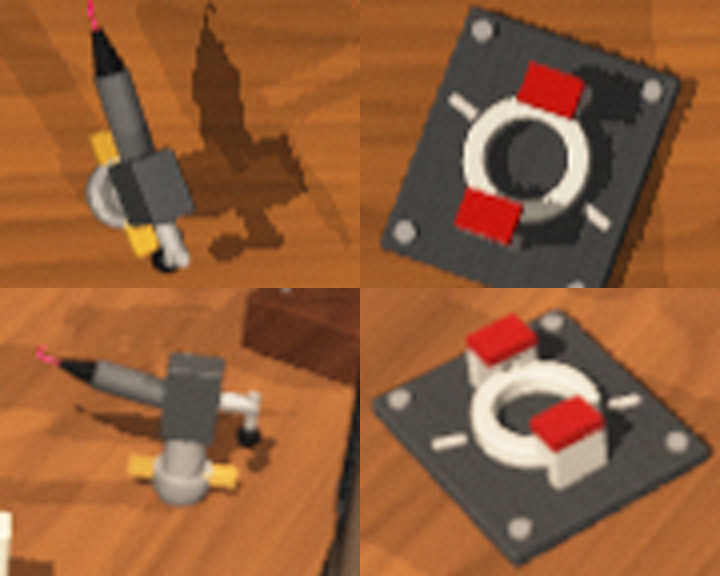

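Run:
```python
from h import *
t=read_camera("top");s=read_camera("side")
def show(n,a,b):print(n,[np.round(x,1) for x in tri(t,a,s,b)])
show("block top",(440.75,221),(404,128)); show("lug mid",(430.5,223.7),(401,156.2))
show("claw far",(242.75,152.5),(258.5,217.75)); show("claw near",(227.25,184),(274.75,239))
def line(n,a,b,z):
    p,q=atz(t,*a,z),atz(t,*b,z); print(n,p.round(1),q.round(1),((p+q)/2).round(1),"deg",np.degrees(np.arctan2(*(p-q)[1::-1])).round(1),"len",np.linalg.norm(p-q).round(1))
line("lug T",(425.2,208.7),(436.2,238.7),23)
line("claws T",(242.75,152.5),(227.25,184),48)
line("dash T",(220.75,156.5),(254.5,184.5),12)
line("blockedge",(443.75,212.5),(448.2,227),105)
print("block@105",atz(t,440.75,221,105).round(1))
# jaw tip
line("jaw",(425,183),(440.75,221),100)
```

```text
block top [array([ 441.1, -290.1,  106.4]), np.float64(2.6)]
lug mid [array([ 438.8, -289.9,   18. ]), np.float64(2.3)]
claw far [array([607.8, 127.3,  44.7]), np.float64(2.5)]
claw near [array([538.8, 163. ,  43.2]), np.float64(1.2)]
lug T [ 473.8 -278.1   23. ] [ 405.9 -299.3   23. ] [ 439.8 -288.7   23. ] deg 17.4 len 71.1
claws T [608.3 127.4  48. ] [538.7 162.4  48. ] [573.5 144.9  48. ] deg -26.7 len 77.9
dash T [607.2 183.3  12. ] [540.4 106.8  12. ] [573.8 145.   12. ] deg 48.9 len 101.6
blockedge [ 459.8 -297.2  105. ] [ 429.5 -304.8  105. ] [ 444.7 -301.   105. ] deg 14.1 len 31.2
block@105 [ 442.4 -290.   105. ]
jaw [ 523.2 -262.4  100. ] [ 442.5 -291.3  100. ] [ 482.9 -276.9  100. ] deg 19.7 len 85.7
```

Measured: vise head at about (440.5, -289.5), lugs at 18–23 mm and block top at 106 mm, yaw about 17°. The pedestal axis is about (573.6, 145), claw height about 45–48 mm, and x-axis about -23°. All match the given sizes. Next, move above the vise and check with the wrist camera.

```bash
python3 -m handwheel '[{"hand":0.095,"x":0.02,"y":0.028,"z":0,"spin":0},{"hand":0.095,"x":0.04,"y":0.057,"z":0,"spin":0},{"hand":0.095,"x":0.06,"y":0.085,"z":0,"spin":-0.5},{"hand":0.095,"x":0.08,"y":0.113,"z":0,"spin":-1},{"hand":0.095,"x":0.1,"y":0.141,"z":0,"spin":-1},{"hand":0.095,"x":0.12,"y":0.169,"z":0,"spin":-1},{"hand":0.095,"x":0.14,"y":0.197,"z":0,"spin":-1},{"hand":0.095,"x":0.16,"y":0.225,"z":0,"spin":-1},{"hand":0.095,"x":0.18,"y":0.253,"z":0,"spin":-1},{"hand":0.095,"x":0.195,"y":0.275,"z":0,"spin":-1},{"hand":0.095,"x":0.205,"y":0.289,"z":0,"spin":-1},{"hand":0.095,"x":0.205,"y":0.289,"z":0,"spin":-1},{"hand":0.095,"x":0.205,"y":0.289,"z":0,"spin":-1}]'
python3 - <<'E'
from h import *
c=read_camera("wrist"); print(c["fx"],c["cx"],c["cy"],np.round(c["T"],3).tolist()); cv2.imwrite("pics/w1.png",c["img"][:,:,::-1])
E
```

```text
t: 1.28
eef_pos: [440.5, -289.6, 228.6]
tcp_rot: [3.141, -0.0, -1.27]
ft_force: [0.2, -0.1, -0.2]
opening: 0.998
309.70691628693146 322.7829780276607 197.29936129284692 [[0.296, -0.923, -0.247, 510.824], [-0.955, -0.287, -0.076, -268.937], [-0.001, 0.258, -0.966, 384.371], [0.0, 0.0, 0.0, 1.0]]
```

View pics/w1.png

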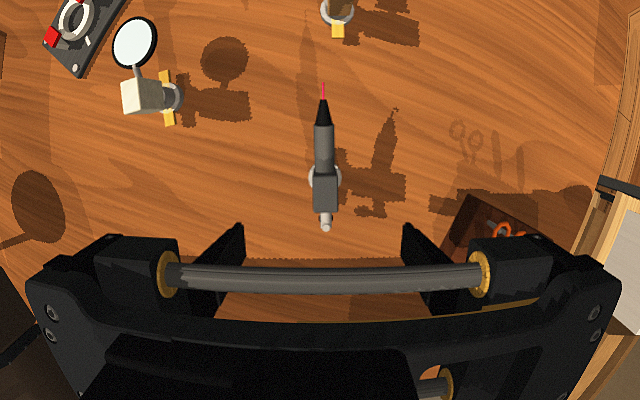

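The wrist view shows the vise block at about (325,190), centred between the fingers (240 and 405) and parallel to the image vertical, so the alignment looks good. I'll check it numerically by projection.

```bash
cat >> h.py <<'E'
def wproj(c,p):
    T=np.array(c["T"]); q=T[:3,:3].T@(np.array(p)-T[:3,3]); th=np.arctan2(np.hypot(q[0],q[1]),q[2]); n=q[:2]/np.hypot(q[0],q[1])
    return np.array([c["cx"],c["cy"]])+c["fx"]*th*n
def watz(c,u,v,z):
    T=np.array(c["T"]); a=np.array([u-c["cx"],v-c["cy"]]); r=np.hypot(*a); th=r/c["fx"]
    d=T[:3,:3]@np.r_[a/r*np.sin(th),np.cos(th)]; return T[:3,3]+d*(z-T[2,3])/d[2]
E
python3 - <<'E'
from h import *
c=read_camera("wrist"); a=np.radians(17); im=c["img"][:,:,::-1].copy()
for z in (105,50):
  P=[]
  for x,y in ((18,12),(18,-12),(-18,-12),(-18,12)):
    p=wproj(c,[440.5+x*np.cos(a)-y*np.sin(a),-289.5+x*np.sin(a)+y*np.cos(a),z]);P.append(p)
  print(z,np.round(P,1).tolist()); cv2.polylines(im,[np.int32(np.array(P)*16)],True,(0,255,0) if z>60 else (255,255,0),1,cv2.LINE_AA,4)
A=crop(im,270,70,120,170,3.5)
B=crop(im,20,0,140,90,2.5)
cv2.imwrite("pics/w1c.png",A)
E
```

```text
105 [[308.1, 176.3], [334.2, 176.4], [333.8, 213.7], [308.4, 213.7]]
50 [[310.5, 166.7], [332.4, 166.7], [332.1, 198.5], [310.7, 198.5]]
```

View pics/w1c.png

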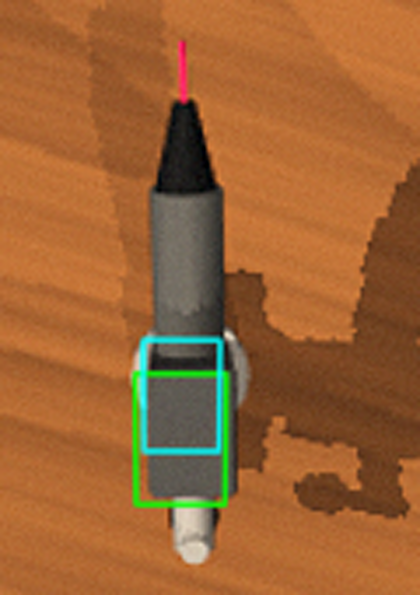

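The projection overlay puts the block about 3 mm right and 2.5 mm up in the image. The vise is therefore at about (443, -291.5) with yaw about 18°. Descend to TCP z = 76 and grip.

```bash
python3 -m handwheel '[{"hand":0.095,"x":0.0025,"y":-0.002,"z":-0.03,"spin":0.2},{"hand":0.095,"x":0.0025,"y":-0.002,"z":-0.06,"spin":0.2},{"hand":0.095,"x":0.0025,"y":-0.002,"z":-0.09,"spin":0.2},{"hand":0.095,"x":0.0025,"y":-0.002,"z":-0.12,"spin":0.2},{"hand":0.095,"x":0.0025,"y":-0.002,"z":-0.14,"spin":0.2},{"hand":0.095,"x":0.0025,"y":-0.002,"z":-0.152,"spin":0.2},{"hand":0.095,"x":0.0025,"y":-0.002,"z":-0.152,"spin":0.2},{"hand":0.06,"x":0.0025,"y":-0.002,"z":-0.152,"spin":0.2},{"hand":0.03,"x":0.0025,"y":-0.002,"z":-0.152,"spin":0.2},{"hand":0.01,"x":0.0025,"y":-0.002,"z":-0.152,"spin":0.2},{"hand":0.01,"x":0.0025,"y":-0.002,"z":-0.152,"spin":0.2},{"hand":0.01,"x":0.0025,"y":-0.002,"z":-0.152,"spin":0.2},{"hand":0.01,"x":0.0025,"y":-0.002,"z":-0.152,"spin":0.2},{"hand":0.01,"x":0.0025,"y":-0.002,"z":-0.152,"spin":0.2},{"hand":0.01,"x":0.0025,"y":-0.002,"z":-0.152,"spin":0.2},{"hand":0.01,"x":0.0025,"y":-0.002,"z":-0.152,"spin":0.2}]'
```

```text
t: 2.72
eef_pos: [442.7, -292.0, 76.7]
tcp_rot: [-3.142, -0.0, -1.255]
ft_force: [-0.4, -0.1, -0.1]
opening: 0.422
```

```bash
python3 -m handwheel '[{"hand":0.0,"x":0,"y":0,"z":0,"spin":0},{"hand":0.0,"x":0,"y":0,"z":0,"spin":0},{"hand":0.0,"x":0,"y":0,"z":0,"spin":0},{"hand":0.0,"x":0,"y":0,"z":0,"spin":0},{"hand":0.0,"x":0,"y":0,"z":0,"spin":0},{"hand":0.0,"x":0,"y":0,"z":0,"spin":0}]'
```

```text
t: 3.22
eef_pos: [442.7, -292.0, 76.6]
tcp_rot: [3.141, 0.0, -1.255]
ft_force: [-0.2, 0.1, -1.6]
opening: 0.245
```

Gripped at about 23.3 mm opening. Lift, then carry it to the pedestal.

```bash
python3 -m handwheel '[{"hand":0,"x":0,"y":0,"z":0.01,"spin":0},{"hand":0,"x":0,"y":0,"z":0.03,"spin":0},{"hand":0,"x":0,"y":0,"z":0.055,"spin":0},{"hand":0,"x":0,"y":0,"z":0.08,"spin":0},{"hand":0,"x":0,"y":0,"z":0.105,"spin":0},{"hand":0,"x":0,"y":0,"z":0.13,"spin":0},{"hand":0,"x":0,"y":0,"z":0.15,"spin":0},{"hand":0,"x":0,"y":0,"z":0.155,"spin":0},{"hand":0,"x":0,"y":0,"z":0.155,"spin":0}]' && python3 -m handwheel '[{"hand":0,"x":0.005,"y":0.016,"z":0,"spin":0.2},{"hand":0,"x":0.014,"y":0.046,"z":0,"spin":0.6},{"hand":0,"x":0.023,"y":0.076,"z":0,"spin":1},{"hand":0,"x":0.032,"y":0.106,"z":0,"spin":1.5},{"hand":0,"x":0.041,"y":0.136,"z":0,"spin":2},{"hand":0,"x":0.05,"y":0.166,"z":0,"spin":2.5},{"hand":0,"x":0.059,"y":0.196,"z":0,"spin":3},{"hand":0,"x":0.068,"y":0.226,"z":0,"spin":3.5},{"hand":0,"x":0.077,"y":0.256,"z":0,"spin":4},{"hand":0,"x":0.086,"y":0.286,"z":0,"spin":4.4},{"hand":0,"x":0.095,"y":0.316,"z":0,"spin":4.8},{"hand":0,"x":0.104,"y":0.346,"z":0,"spin":5.2},{"hand":0,"x":0.113,"y":0.376,"z":0,"spin":5.5},{"hand":0,"x":0.122,"y":0.406,"z":0,"spin":5.8},{"hand":0,"x":0.128,"y":0.427,"z":0,"spin":6},{"hand":0,"x":0.131,"y":0.437,"z":0,"spin":6},{"hand":0,"x":0.131,"y":0.437,"z":0,"spin":6},{"hand":0,"x":0.131,"y":0.437,"z":0,"spin":6}]'
python3 - <<'E'
from h import *
for n in ("wrist","top","side"):
    c=read_camera(n); cv2.imwrite(f"pics/{n}2.png",c["img"][:,:,::-1]); print(n,np.round(c["T"],3).tolist())
w=cv2.imread("pics/wrist2.png");t=cv2.imread("pics/top2.png");s=cv2.imread("pics/side2.png")
cv2.imwrite("pics/c2.png",np.hstack([crop(w,220,90,200,200,2),crop(s,200,130,100,130,400/130)[:, :400]]))
E
```

```text
t: 3.97
eef_pos: [442.9, -292.2, 233.0]
tcp_rot: [-3.14, -0.002, -1.255]
ft_force: [0.1, 0.4, -4.1]
opening: 0.248
t: 5.47
eef_pos: [573.1, 144.7, 230.4]
tcp_rot: [3.14, 0.001, -0.731]
ft_force: [-0.1, -0.2, -2.7]
opening: 0.253
wrist [[0.745, -0.644, -0.174, 623.017], [-0.667, -0.72, -0.192, 197.789], [-0.002, 0.259, -0.966, 385.987], [0.0, 0.0, 0.0, 1.0]]
top [[-0.028, -0.994, 0.102, 408.658], [-1.0, 0.027, -0.008, -28.031], [0.005, -0.102, -0.995, 1095.72], [0.0, 0.0, 0.0, 1.0]]
side [[-0.861, -0.332, 0.385, 72.26], [-0.508, 0.561, -0.653, 771.207], [0.001, -0.758, -0.652, 808.432], [0.0, 0.0, 0.0, 1.0]]
```

View pics/c2.png

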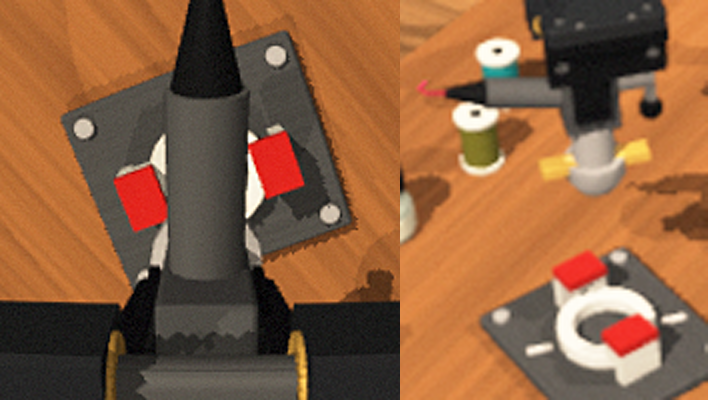

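The wrist view shows the red claw tops at image (290,189) and (358.5,171.5), with screws around them. The side view shows the lug bar mid at (263.7,181.7), hanging over the ring.

Run:
```python
from h import *
c=read_camera("wrist");s=read_camera("side")
d=lambda p,q:np.degrees(np.arctan2(*(p-q)[1::-1])).round(1)
w=lambda x,y,z:watz(c,220+x/2,90+y/2,z)
p,q=w(140,198,48),w(277,163,48);print("claws",p.round(1),q.round(1),((p+q)/2).round(1),d(p,q),d(q,p),np.linalg.norm(p-q))
S=[w(84,129,13),w(276,56,13),w(331,214,13)]
print("screws",np.round(S,1).tolist(),"mid diag",((S[0]+S[2])/2).round(1),d(S[1],S[0]),d(S[1],S[2]),np.linalg.norm(S[1]-S[0]),np.linalg.norm(S[1]-S[2]))
k=lambda x,y,z:atz(s,200+(x-400)/3.077,130+y/3.077,z)
a,b=k(543,168,173),k(648,152,173);print("lug",a.round(1),b.round(1),((a+b)/2).round(1),d(a,b),np.linalg.norm(a-b))
```

```text
claws [541.2 161.6  48. ] [611.9 125.2  48. ] [576.6 143.4  48. ] 152.7 -27.3 79.46915102382097
screws [[536.8, 213.1, 13.0], [653.3, 167.7, 13.0], [615.4, 69.9, 13.0]] mid diag [576.1 141.5  13. ] -21.3 68.8 124.9490481228653 104.86598396778741
lug [595.4 167.3 173. ] [545.5 118.1 173. ] [570.5 142.7 173. ] 44.6 69.99840679807407
```

Wrist-based estimate: axis about (576, 142.5), plate x about -21.3° (screws, matches the dashes). Lower to just above the ring, with a 3 mm correction.

```bash
python3 -m handwheel '[{"hand":0,"x":0.003,"y":-0.001,"z":-0.02,"spin":0},{"hand":0,"x":0.003,"y":-0.001,"z":-0.05,"spin":0},{"hand":0,"x":0.003,"y":-0.001,"z":-0.08,"spin":0},{"hand":0,"x":0.003,"y":-0.001,"z":-0.1,"spin":0},{"hand":0,"x":0.003,"y":-0.001,"z":-0.112,"spin":0},{"hand":0,"x":0.003,"y":-0.001,"z":-0.112,"spin":0},{"hand":0,"x":0.003,"y":-0.001,"z":-0.112,"spin":0}]'
python3 - <<'E'
from h import *
c=read_camera("side"); cv2.imwrite("pics/side3.png",c["img"][:,:,::-1]); s=cv2.imread("pics/side3.png")
c=read_camera("top"); t=cv2.imread("pics/top2.png"); t=c["img"][:,:,::-1]
cv2.imwrite("pics/c3.png",np.hstack([crop(s,210,170,110,110,4.5),crop(t,200,120,70,110,4.5)]))
E
```

```text
t: 6.3
eef_pos: [576.8, 143.4, 119.7]
tcp_rot: [3.141, 0.0, -0.732]
ft_force: [0.9, 0.4, -2.3]
opening: 0.251
```

View pics/c3.png

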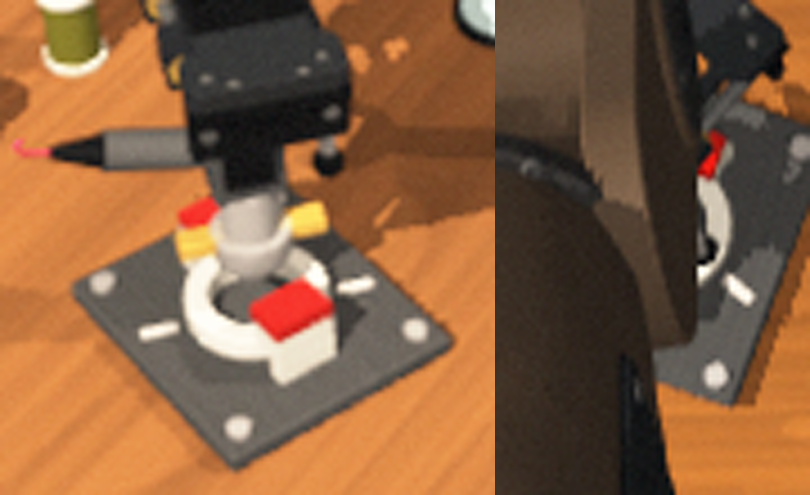

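The side view shows the spigot hanging over the ring, with the lug mid at (266.2,221.3) and ring rim centre at (267.1,235). The lugs line up with the white dashes. Compare the two numerically in the same camera.

Run:
```python
from h import *
s=read_camera("side")
k=lambda x,y,z:atz(s,210+x/4.5,170+y/4.5,z)
a,b=k(180,245,62.5),k(327,215,62.5);print("lug mid",((a+b)/2).round(1),np.degrees(np.arctan2(*(a-b)[1::-1])))
for n,x,y in(("ctr",257,300),("l",183,300),("r",330,300),("top",257,245),("bot",257,358)): print(n,k(x,y,26).round(1))
a,b=k(158,330,12),k(356,286,12);print("dash mid",((a+b)/2).round(1),np.degrees(np.arctan2(*(a-b)[1::-1])))
print("screw diag",((k(102,283,13)+k(415,330,13))/2).round(1))
```

```text
lug mid [572.9 141.9  62.5] 47.59338721154974
ctr [567.2 151.7  26. ]
l [598.5 170.2  26. ]
r [536.4 133.5  26. ]
top [589.7 119.5  26. ]
bot [544.7 183.9  26. ]
dash mid [572.5 144.8  12. ] 48.37696429726733
screw diag [573.  145.1  13. ]
```

Side camera: lug mid (572.9,141.9) against dash and screw centre (572.8,145). Shift y by +2 mm, then lower.

```bash
python3 -m handwheel '[{"hand":0,"x":0,"y":0.002,"z":-0.003,"spin":0},{"hand":0,"x":0,"y":0.002,"z":-0.008,"spin":0},{"hand":0,"x":0,"y":0.002,"z":-0.013,"spin":0},{"hand":0,"x":0,"y":0.002,"z":-0.018,"spin":0},{"hand":0,"x":0,"y":0.002,"z":-0.021,"spin":0},{"hand":0,"x":0,"y":0.002,"z":-0.021,"spin":0}]' && python3 -m handwheel '[{"hand":0,"x":0,"y":0,"z":-0.003,"spin":0},{"hand":0,"x":0,"y":0,"z":-0.006,"spin":0},{"hand":0,"x":0,"y":0,"z":-0.008,"spin":0},{"hand":0,"x":0,"y":0,"z":-0.008,"spin":0}]'
```

```text
t: 6.95
eef_pos: [576.3, 145.9, 97.7]
tcp_rot: [3.14, 0.001, -0.731]
ft_force: [-0.0, -0.1, -3.5]
opening: 0.249
t: 7.28
eef_pos: [576.5, 145.9, 90.2]
tcp_rot: [3.141, 0.0, -0.731]
ft_force: [-0.1, -0.9, -3.1]
opening: 0.251
```

```bash
python3 -m handwheel '[{"hand":0,"x":0,"y":0,"z":-0.0007,"spin":0},{"hand":0,"x":0,"y":0,"z":-0.0014,"spin":0},{"hand":0,"x":0,"y":0,"z":-0.0014,"spin":0},{"hand":0,"x":0,"y":0,"z":-0.0014,"spin":0}]'
```

```text
t: 7.62
eef_pos: [576.8, 145.9, 89.3]
tcp_rot: [-3.141, -0.0, -0.731]
ft_force: [0.3, 0.1, -3.0]
opening: 0.253
```

Nearly seated with no contact. Twist clockwise, first 55°.

```bash
python3 -m handwheel '[{"hand":0,"x":0,"y":0,"z":0,"spin":-0.5},{"hand":0,"x":0,"y":0,"z":0,"spin":-1.2},{"hand":0,"x":0,"y":0,"z":0,"spin":-2},{"hand":0,"x":0,"y":0,"z":0,"spin":-2.8},{"hand":0,"x":0,"y":0,"z":0,"spin":-3.6},{"hand":0,"x":0,"y":0,"z":0,"spin":-4.4},{"hand":0,"x":0,"y":0,"z":0,"spin":-5},{"hand":0,"x":0,"y":0,"z":0,"spin":-5}]' && python3 -c "
from cell import *;print(state()['moment'])" && python3 -m handwheel '[{"hand":0,"x":0,"y":0,"z":0,"spin":-0.6},{"hand":0,"x":0,"y":0,"z":0,"spin":-1.4},{"hand":0,"x":0,"y":0,"z":0,"spin":-2.2},{"hand":0,"x":0,"y":0,"z":0,"spin":-3},{"hand":0,"x":0,"y":0,"z":0,"spin":-3.8},{"hand":0,"x":0,"y":0,"z":0,"spin":-4.6},{"hand":0,"x":0,"y":0,"z":0,"spin":-5.4},{"hand":0,"x":0,"y":0,"z":0,"spin":-6},{"hand":0,"x":0,"y":0,"z":0,"spin":-6}]' && python3 -c "
from cell import *;print(state()['moment'])"
```

```text
t: 8.28
eef_pos: [576.8, 145.9, 89.4]
tcp_rot: [-3.141, -0.0, -1.17]
ft_force: [0.1, 0.1, -3.2]
opening: 0.248
[-0.00947344 -0.05214864 -0.02517168]
t: 9.03
eef_pos: [576.8, 145.9, 89.4]
tcp_rot: [-3.141, -0.0, -1.692]
ft_force: [0.2, -0.3, -2.7]
opening: 0.249
[0.05478119 0.06134607 0.02155133]
```

No contact so far. Make the last 15° in small steps, watching the moment.

```bash
M='from cell import *;s=state();print("moment",s["moment"].round(2),s["ft_force"].round(1))'
python3 -m handwheel '[{"hand":0,"x":0,"y":0,"z":0,"spin":-0.5},{"hand":0,"x":0,"y":0,"z":0,"spin":-1},{"hand":0,"x":0,"y":0,"z":0,"spin":-1.5},{"hand":0,"x":0,"y":0,"z":0,"spin":-2},{"hand":0,"x":0,"y":0,"z":0,"spin":-2}]'; python3 -c "$M"
python3 -m handwheel '[{"hand":0,"x":0,"y":0,"z":0,"spin":-0.2},{"hand":0,"x":0,"y":0,"z":0,"spin":-0.4},{"hand":0,"x":0,"y":0,"z":0,"spin":-0.6},{"hand":0,"x":0,"y":0,"z":0,"spin":-0.6}]'; python3 -c "$M"
python3 -m handwheel '[{"hand":0,"x":0,"y":0,"z":0,"spin":-0.2},{"hand":0,"x":0,"y":0,"z":0,"spin":-0.3},{"hand":0,"x":0,"y":0,"z":0,"spin":-0.3}]'; python3 -c "$M"
```

```text
t: 9.45
eef_pos: [576.7, 145.9, 89.3]
tcp_rot: [-3.142, -0.0, -1.865]
ft_force: [0.2, 0.3, -3.1]
opening: 0.251
moment [-0.02  0.    0.04] [ 0.2  0.3 -3.1]
t: 9.78
eef_pos: [576.6, 145.8, 89.2]
tcp_rot: [3.141, -0.0, -1.918]
ft_force: [-0.3, 0.2, -2.8]
opening: 0.251
moment [-0.06  0.11  0.02] [-0.3  0.2 -2.8]
t: 10.03
eef_pos: [576.3, 145.3, 89.2]
tcp_rot: [3.141, -0.002, -1.944]
ft_force: [-2.5, -5.6, -1.0]
opening: 0.25
moment [-1.06  0.53  0.2 ] [-2.5 -5.6 -1. ]
```

One lug has touched its stop and pushes sideways toward -y. Yield with it and continue twisting.

```bash
M='from cell import *;s=state();print("moment",s["moment"].round(2),s["ft_force"].round(1))'
python3 -m handwheel '[{"hand":0,"x":-0.0004,"y":-0.001,"z":0,"spin":0},{"hand":0,"x":-0.0006,"y":-0.002,"z":0,"spin":0},{"hand":0,"x":-0.0006,"y":-0.002,"z":0,"spin":0}]'; python3 -c "$M"
python3 -m handwheel '[{"hand":0,"x":0,"y":0,"z":0,"spin":-0.15},{"hand":0,"x":0,"y":0,"z":0,"spin":-0.3},{"hand":0,"x":0,"y":0,"z":0,"spin":-0.3}]'; python3 -c "$M"
```

```text
t: 10.28
eef_pos: [576.2, 143.9, 89.3]
tcp_rot: [-3.141, 0.0, -1.945]
ft_force: [-0.2, 1.0, -2.8]
opening: 0.249
moment [0.08 0.01 0.05] [-0.2  1.  -2.8]
t: 10.53
eef_pos: [576.2, 144.0, 89.3]
tcp_rot: [-3.141, 0.0, -1.972]
ft_force: [0.1, -0.8, -3.3]
opening: 0.249
moment [ 0.02 -0.04 -0.06] [ 0.1 -0.8 -3.3]
```

Free again, so more twist is available. Continue.

```bash
M='from cell import *;s=state();print("moment",s["moment"].round(2),s["ft_force"].round(1))'
for i in 1; do python3 -m handwheel '[{"hand":0,"x":0,"y":0,"z":0,"spin":-0.15},{"hand":0,"x":0,"y":0,"z":0,"spin":-0.3},{"hand":0,"x":0,"y":0,"z":0,"spin":-0.3}]'; python3 -c "$M"; done
python3 -m handwheel '[{"hand":0,"x":0,"y":0,"z":0,"spin":-0.15},{"hand":0,"x":0,"y":0,"z":0,"spin":-0.3},{"hand":0,"x":0,"y":0,"z":0,"spin":-0.3}]'; python3 -c "$M"
```

```text
t: 10.78
eef_pos: [576.2, 144.0, 89.3]
tcp_rot: [-3.141, -0.0, -1.996]
ft_force: [0.8, 0.1, -2.8]
opening: 0.251
moment [0.14 0.01 0.9 ] [ 0.8  0.1 -2.8]
t: 11.03
eef_pos: [576.3, 144.0, 89.4]
tcp_rot: [-3.141, 0.0, -2.023]
ft_force: [1.7, 0.6, -3.3]
opening: 0.26
moment [ 0.06 -0.28  1.08] [ 1.7  0.6 -3.3]
```

A pure moment of about 1 N·m with almost no side force shows both lugs are on their stops; the rising opening shows the pads starting to slip. Lower by a hair, then release.

```bash
python3 -m handwheel '[{"hand":0,"x":0,"y":0,"z":-0.0005,"spin":0},{"hand":0,"x":0,"y":0,"z":-0.001,"spin":0},{"hand":0,"x":0,"y":0,"z":-0.001,"spin":0}]'; python3 -c '
from cell import *;s=state();print("moment",s["moment"].round(2))'
python3 -m handwheel '[{"hand":0.03,"x":0,"y":0,"z":-0.001,"spin":0},{"hand":0.035,"x":0,"y":0,"z":-0.001,"spin":0},{"hand":0.05,"x":0,"y":0,"z":-0.001,"spin":0},{"hand":0.07,"x":0,"y":0,"z":-0.001,"spin":0},{"hand":0.09,"x":0,"y":0,"z":-0.001,"spin":0},{"hand":0.09,"x":0,"y":0,"z":-0.001,"spin":0},{"hand":0.09,"x":0,"y":0,"z":-0.001,"spin":0},{"hand":0.09,"x":0,"y":0,"z":-0.001,"spin":0},{"hand":0.09,"x":0,"y":0,"z":-0.001,"spin":0},{"hand":0.09,"x":0,"y":0,"z":-0.001,"spin":0},{"hand":0.09,"x":0,"y":0,"z":-0.001,"spin":0},{"hand":0.09,"x":0,"y":0,"z":-0.001,"spin":0},{"hand":0.09,"x":0,"y":0,"z":-0.001,"spin":0}]'
```

```text
t: 11.28
eef_pos: [576.4, 143.9, 89.2]
tcp_rot: [-3.141, 0.0, -2.022]
ft_force: [-1.8, -0.3, 6.9]
opening: 0.256
moment [0.01 0.27 1.09]
t: 12.37
eef_pos: [576.1, 143.9, 87.3]
tcp_rot: [-3.142, -0.0, -2.023]
ft_force: [0.7, -0.5, -0.8]
opening: 0.946
```

Seated (about +10 N on touchdown) and released cleanly. Raise straight up, then move aside for a clear view.

```bash
python3 -m handwheel '[{"hand":0.09,"x":0,"y":0,"z":0.02,"spin":0},{"hand":0.09,"x":0,"y":0,"z":0.05,"spin":0},{"hand":0.09,"x":0,"y":0,"z":0.085,"spin":0},{"hand":0.09,"x":0,"y":0,"z":0.12,"spin":0},{"hand":0.09,"x":0,"y":0,"z":0.15,"spin":0},{"hand":0.09,"x":-0.02,"y":-0.03,"z":0.16,"spin":0},{"hand":0.09,"x":-0.04,"y":-0.06,"z":0.16,"spin":0},{"hand":0.09,"x":-0.06,"y":-0.09,"z":0.16,"spin":0},{"hand":0.09,"x":-0.08,"y":-0.12,"z":0.16,"spin":0},{"hand":0.09,"x":-0.09,"y":-0.15,"z":0.16,"spin":0},{"hand":0.09,"x":-0.1,"y":-0.18,"z":0.16,"spin":0},{"hand":0.09,"x":-0.1,"y":-0.21,"z":0.16,"spin":0},{"hand":0.09,"x":-0.1,"y":-0.24,"z":0.16,"spin":0},{"hand":0.09,"x":-0.1,"y":-0.24,"z":0.16,"spin":0}]'
python3 - <<'E'
from h import *
t=read_camera("top")["img"][:,:,::-1];s=read_camera("side")["img"][:,:,::-1]
cv2.imwrite("pics/c4.png",np.vstack([np.hstack([crop(t,185,115,110,80,3.6),crop(s,205,170,110,90,3.6)[:288]]),crop(s,200,90,396*2//2,144,2)]))
E
```

```text
t: 13.53
eef_pos: [476.1, -99.9, 247.4]
tcp_rot: [-3.14, -0.001, -2.026]
ft_force: [0.4, 0.1, 0.2]
opening: 0.945
```

View pics/c4.png

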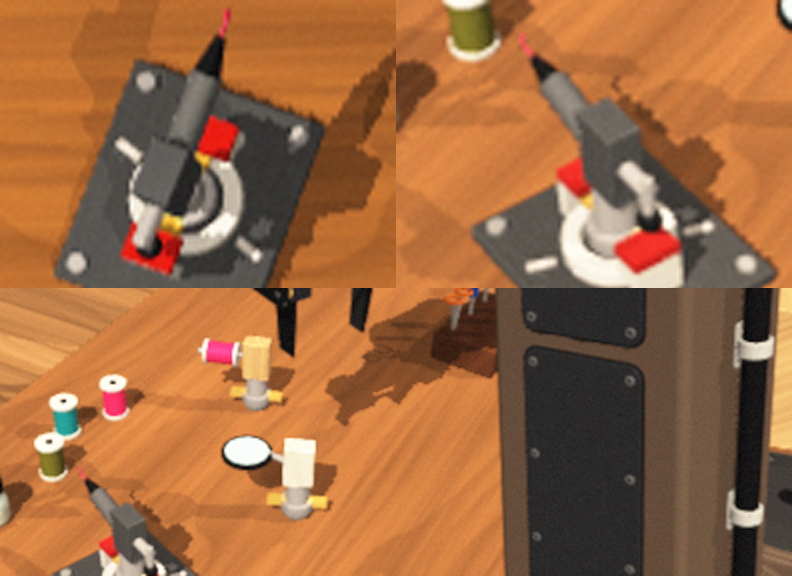

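The head stands in the turret with its lugs going under both red claws, and both bystanders are upright. I'll measure the final angle against the plate in an enlarged top crop.

Run:
```python
from h import *
t=np.mean([read_camera("top")["img"][:,:,::-1].astype(float) for _ in range(4)],0).astype(np.uint8)
cv2.imwrite("pics/c5.png",crop(t,198,115,80,75,8))
```

```text
(no output)
```

View pics/c5.png

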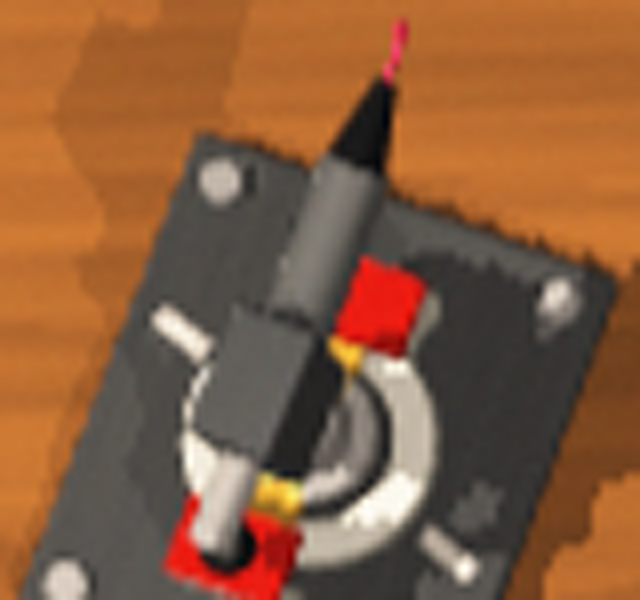

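In the crop, the block edges lean about 20° ((238,310)→(195,430) and (315,335)→(270,455)). The plate edge leans 20.7° ((195,140)→(25,590)). The head is along pedestal x, locked, so I'm handing in.

```bash
python3 -c "
from cell import *
print(state()['t']); print(job_done())"
```

```text
13.8333
the job is handed in; nothing more can be done
None
```

The vise head is mounted and locked in the pedestal turret, and I handed the job in at about 13.8 s of the 48 s. I set it down with its lugs on the white dashes and twisted it clockwise until both lugs were on their stops. I then let go and moved the gripper clear.

**Stops reached:** the twist ended at about 1 N·m of almost pure moment with little side force, and the pads were just starting to slip. Both lugs were therefore bearing on their stops.

**Mid-twist contact:** at about -21° one lug touched its stop early and pushed sideways with about 6 N. I shifted about 2 mm with it, and the twist then went on freely to about -24°.

**Final angle:** in the last top view the block edges lean about 20° and the plate edge 20.7°, so the head lies along pedestal x to within 1–2°. The lugs are under both red claws.

**Bystanders:** the magnifier and spool heads are standing where they were.

**Disagreements:**
- Position estimates differed by about 2–3 mm between the wrist camera and the top and side cameras.
- Pedestal angle came out at -21° from the plate and dashes but -27° from the claw centres. The stops themselves settled the final angle.

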